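# Sort mosaic stone blanks by weight on a beam balance

### The arm

A 6-joint arm with a two-finger parallel gripper is mounted at the origin on the work surface. World frame = base frame: x ahead of the robot, y to its left, z up, the work surface at z = 0. Lengths are in m, angles in rad, forces in N, time in s.
With the tool pointing down it reaches from about 0.3 to 0.875 m from the base axis. Payload 6.4 kg.
Tool frame: the origin (TCP) lies between the finger pads; the fingertips stand ahead of it and the grasp point (between the pads) lies 11 mm behind it (ctrl.tcp_to_tips is the z of the fingertips in the tool frame, in m); z points along the fingers, y is the line along which they close (so a half turn about z gives the same grasp; the last joint's range is limited). The gripper opens to 88 mm and grips with 3 to 60 N. Pads are 18 mm wide; open, the fingers measure 123 mm over their backs; the gripper's body (75 mm by 187 mm) begins 45 mm behind the grasp point.
Start: joints at [0.953, 0.181, 1.607, -0, 1.354, -0.206], TCP at [0.23, 0.527, 0.247] pointing down, gripper open.
Joint ranges: [-2.99, 2.99], [-0.89, 2.07], [0.3, 2.58], [-1.14, 4.28], [0, 2.63], [-3.12, 3.12]. Speed limits (rad/s): [2.57, 2.57, 3.01, 3.14, 3.14, 3.14].

### API

Orientations are given as a unit quaternion [x, y, z, w].
In Python, from cell import ctrl, eoat, kinematics, telemetry, viewer, job gives the robot as it stands. Calls block until the motion is done:
- ctrl.move_pose(position, orientation): joint-space move of the TCP to a pose.
- ctrl.move_l(position, rotation=None, rate=0.15, guard=None): straight line of the TCP; rotation=None keeps the orientation; rate is the mean speed in m/s. With guard (N) it stops when the force on the tool has changed by that much, and returns True; else False.
- ctrl.move_joints(angles): joint-space move.
- eoat.move_gripper(opening, newtons=None): opening from 0.0 (shut) to 1.0 (fully open); newtons is the grip in N (None keeps the last); returns when the fingers have stopped.
- ctrl.wait(seconds).
- kinematics.inverse_kinematics(position, orientation): joint angles nearest the present ones, or None.
- telemetry.observe(): the state.
- viewer.capture(name): name is "scene" or "top"; returns the picture (400x640x3 uint8, blue, green, red); there is no depth.
- viewer.calibration(name): a dict with "fx", "fy", "cx", "cy" (pixels), "origin" and "attitude" of the camera in the world. Camera axes: x right, y up, looking along -z (the intrinsics and any distortion apply to the point x, -y, -z); pixel columns grow to the right and rows downward; lengths in m; the calibration is good to about 2 mm. A picture is of the moment at which its call begins. calibration takes no time and is no camera call.
A pose or a line that the arm cannot do raises ctrl.Unreachable and nothing moves.
- job.sign_off(): hands the job in; it is judged then, once.
The state is a dict: "time_s": time; "joints": joint angles; "joint_velocities": joint speeds; "joint_torque": joint torques, N m; "ee_pos": TCP position; "orientation": TCP orientation; "wrist_force": force on the tool from outside, world axes, zero at the start; "wrist_torque": the same for the moment, N m; "finger_gap": opening from 0.0 (shut) to 1.0 (fully open); "grip_force": force on a finger pad.
Only numpy, scipy, OpenCV 4.12 (cv2) and the standard library are available. Lean on these libraries where they do the work, as an engineer would, in place of code of your own. Each camera call takes 0.05 s, during which the arm holds its last target. There are 200 camera calls.

### The job

Hang the brass reference weight by its stirrup in the notch of the balance's hook and, still holding it, tug it down gently (about 5 N) to be sure it is held before letting go. Then, without picking the stone blanks up, slide them one at a time from the feed track right onto the pan and back off so that the beam can settle: if the pan sinks, push the blank on across to the red tray (heavy), if the pan stays up, push it across to the green tray (light). Leave both blanks lying flat on their trays with the weight still hanging, and do not disturb the tea glass, the glue bottle or the bowl of cubes.

Things in the scene. Friction and masses are not known exactly. Their poses are not given: they have to be found in the camera images.
- stand: Grey fixed balance stand. Its frame is the balance's frame B: origin on the bench under the pan's centre, z up; +y runs along the beam from pan to hook, -y from pan to feed track, -x to the green tray, +x to the red tray; yaw varies. Pivot at B (0, 150, 105) mm; a white dial on a post there is up to 208 mm high, 90 mm wide along y, at x = -22 mm.
- beam (a joint): Beam tilt, rad: -0.06 (stop: pan up, hook down) to +0.06 (stop: pan down, hook up). No spring: it always tips to a stop (rubber, gives about 1 mm under a tug). Empty: pan down. With the weight on the hook the empty pan is up; then a blank over about 320 g sinks it and a lighter one leaves it up. The red pointer at the white dial leans to the hook side when the pan is up, to the pan side when it is down.
- pan_top (a point): Centre of the top of the pan, a bare steel plate 84 x 84 mm without rim that stays level. Height 126 mm up, 108 mm down. Gaps of 10 mm part it from the track and the trays; a blank that overlaps one of these is not weighed freely, so its centre should lie within about 15 mm of the pan's. Turns with the stand.
- hook_notch (a point): Bottom of the upward-open V notch of the brass hook at the beam's end (B 0, 250 mm), on top of the wire: about 115 mm high while the hook is up, 103 mm when down. 8 mm wire in the beam's plane: from the notch the tip rises outward (+y in B), its highest point 14 mm above the notch point and its end 16 mm out; inward the wire rises likewise to the beam (12 mm wide, 14 mm high).
- feed: Aluminium feed track, fixed to the stand, frame equal to B. Top face 127 mm high, from y = -52 to y = -315 mm, with side rails 10 mm high leaving a channel 72 mm wide about x = 0. The two blanks stand on it in line, with a gap of at least 55 mm between them.
- light_tray: Green tray for light blanks, fixed, frame equal to B. Flat top 124.5 mm high, from x = -52 (beside the pan) to x = -202 mm with a 8 mm lip at its outer end, 100 mm wide about y = 0. A notch 44 mm wide (about y = 0) and 40 mm deep in its edge beside the pan gives a finger room to push a sunk blank away, as long as no blank lies over it.
- heavy_tray: Red tray for heavy blanks, fixed, frame equal to B. Flat top 106 mm high, from x = 52 (beside the pan) to x = 202 mm with an 8 mm lip at its outer end, 100 mm wide about y = 0; level with the lowered pan. As a heavy blank leaves, the pan rises behind it and may tilt it for a moment.
- blank_a_mid (a point): Centre of one stone blank, 64 x 64 x 32 mm, cream stone with a mosaic pattern on top, 190 to 450 g (unknown). Axes along its edges, z up; starts nearly square to the feed track.
- blank_b_mid (a point): Centre of the other stone blank, of the same size and look, own unknown mass of 190 to 450 g.
- blank_a: The same blank, origin at the centre of its underside.
- blank_b: The other blank, origin at the centre of its underside.
- weight_mid (a point): Point half-way up the 495 g brass weight (137 mm tall): cylinder of 46 mm diameter, 34 mm high; from it a wire stirrup (5 mm wire, uprights 40 mm apart along the weight's x, top bar along its x with its centre line at 90 mm); on the bar a black square knob 12 x 12 mm, 45 mm tall (92 to 137 mm), sides along x and y. Stands upright on the bench.
- weight: The reference weight, origin at the centre of its underside.
- weight_knob (a point): Centre of the black knob of the reference weight, 114.5 mm above its underside: the place to grip.
- stirrup (a point): Underside of the middle of the top bar, 87.5 mm above the weight's underside, 27 mm below the knob's centre; it comes to rest about 3 mm above hook_notch. The window below is 35 mm wide and 53 mm high, open both ways along the weight's y: the hook's tip enters there. Hanging, the weight pulls the hook down to its stop, its underside then about 18 mm above the bench.
- tea_glass: amber tea glass with a handle, 85 mm tall, radius 34 mm; bystander, origin at the centre of its underside.
- glue: clear glue bottle with a blue cap, 120 mm tall, radius 22 mm; bystander, origin at the centre of its underside.
- tesserae: white plastic bowl of red mosaic cubes, 45 mm tall, radius 52 mm; bystander, origin at the centre of its underside.

How it is judged:
By the outcome, as a careful person would: the job done as asked, in the order asked, and still so for the second after the job is handed in, with the robot touching nothing.
It also fails if it takes over 72 s, if anything falls off the work surface, if the arm or the gripper's body presses on something with over 40 N, if the wrist force passes 120 N, or if a joint passes its speed limit or range.

## Working session

There is one attempt and no reset: what is moved stays moved. The work goes in short steps, each a Python script; the robot and the scene stay as the last script left them, time stands still between calls to the robot, and variables do not carry over. Pictures are saved under pics/ and viewed, at most 13 in all, crops included, and the job is handed in when it is done.

```bash
ls; mkdir -p pics; python3 - <<'E'
from cell import ctrl, eoat, kinematics, telemetry, viewer, job
import cv2
for n in("scene","top"):
    cv2.imwrite(f"pics/{n}0.png",viewer.capture(n)); print(viewer.calibration(n))
s=telemetry.observe();print(s);print(ctrl.tcp_to_tips)
E
```

```text
pics
{'fx': 369.6639876535645, 'fy': 369.6639876535645, 'cx': 317.3380149927443, 'cy': 196.6737713045299, 'origin': array([ 1.07947683, -0.24520928,  0.96064062]), 'attitude': array([0.23847441, 0.17239823, 0.53955762, 0.7888513 ])}
{'fx': 387.0072808481038, 'fy': 387.0072808481038, 'cx': 323.67635761710625, 'cy': 203.35314673510337, 'origin': array([ 0.39676789, -0.03165326,  1.1408002 ]), 'attitude': array([-0.04415867,  0.04415766,  0.71074829, -0.70066895])}
{'time_s': 0.1, 'joints': array([ 9.52690283e-01,  1.81445311e-01,  1.60788298e+00, -1.83634553e-05,
        1.35380503e+00, -2.06277734e-01]), 'joint_velocities': array([ 7.45020199e-06, -1.69661947e-03, -1.75946150e-03,  3.01171706e-04,
        1.03895973e-03, -3.35861396e-04]), 'joint_torque': array([ 8.06201160e-05, -4.34821343e+01, -3.42697084e+01,  7.02897040e-02,
        3.40586237e-02, -1.98221505e-05]), 'ee_pos': array([0.22986831, 0.52655032, 0.24592438]), 'orientation': array([ 2.04460086e-01,  9.78874599e-01, -7.09403261e-04, -3.00394847e-04]), 'wrist_force': array([ 0.56992747,  0.44103536, -0.52444102]), 'wrist_torque': array([-0.03564598, -0.01878435,  0.00442187]), 'grip_force': 0.0, 'finger_gap': 1.0006374082047185}
0.008
```

View pics/scene0.png

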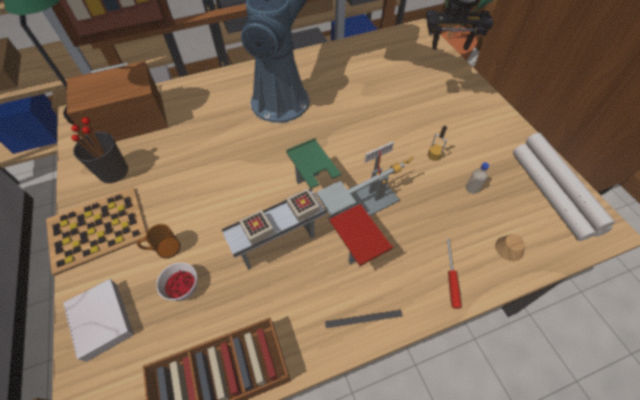

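View pics/top0.png

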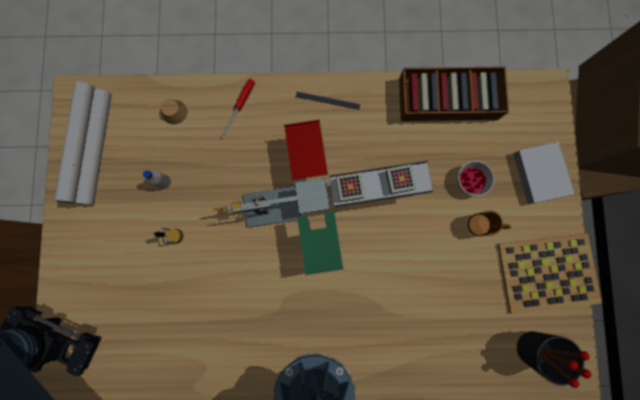

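```bash
cat > h.py <<'E'
import numpy as np, cv2
from cell import ctrl, eoat, kinematics, telemetry, viewer, job
from scipy.spatial.transform import Rotation as R
from scipy.optimize import least_squares
def proj(n,P):
    c=viewer.calibration(n); q=(np.atleast_2d(P)-c['origin'])@R.from_quat(c['attitude']).as_matrix()
    return np.c_[c['cx']+c['fx']*q[:,0]/-q[:,2], c['cy']-c['fy']*q[:,1]/-q[:,2]]
def unproj(n,uv,z):
    c=viewer.calibration(n); d=R.from_quat(c['attitude']).apply([(uv[0]-c['cx'])/c['fx'],-(uv[1]-c['cy'])/c['fy'],-1])
    return c['origin']+d*(z-c['origin'][2])/d[2]
def crop(img,x,y,w,h,s,name,grid=20):
    o=cv2.resize(img[y:y+h,x:x+w],None,fx=s,fy=s,interpolation=cv2.INTER_CUBIC)
    for i in range(-(-x//grid)*grid,x+w,grid):
        cv2.line(o,(int((i-x+.5)*s),0),(int((i-x+.5)*s),6),(0,255,255),1);cv2.putText(o,str(i),(int((i-x)*s)-8,18),0,.35,(0,255,255),1)
    for j in range(-(-y//grid)*grid,y+h,grid):
        cv2.line(o,(0,int((j-y+.5)*s)),(6,int((j-y+.5)*s)),(0,255,255),1);cv2.putText(o,str(j),(8,int((j-y)*s)+6),0,.35,(0,255,255),1)
    cv2.imwrite(f'pics/{name}.png',o)
E
python3 - <<'E'
from h import *
crop(cv2.imread('pics/scene0.png'),220,115,250,155,3.2,'sc1')
crop(cv2.imread('pics/top0.png'),140,110,300,170,2.66,'tc1')
E
```

```text
(no output)
```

View pics/sc1.png

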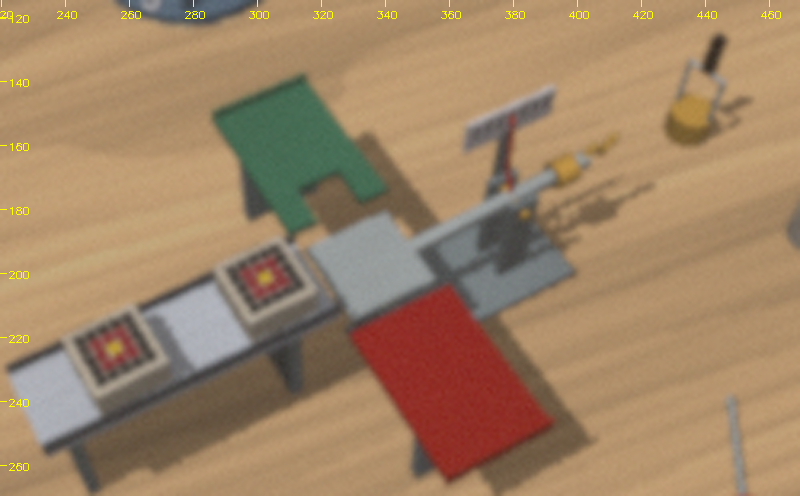

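View pics/tc1.png

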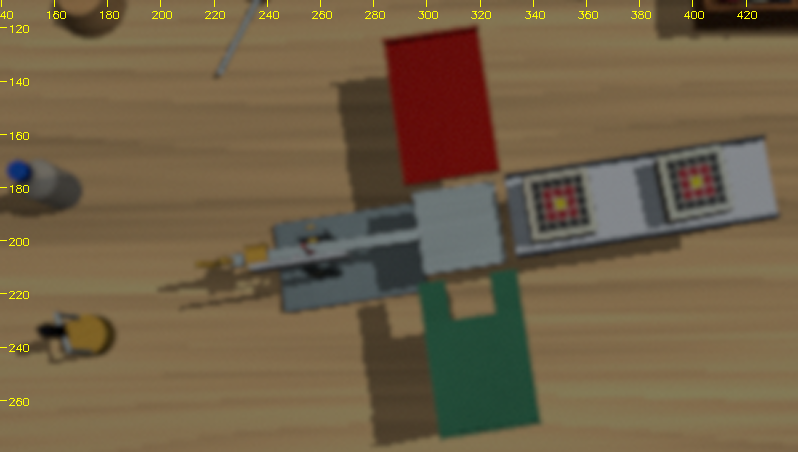

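```bash
cat > fit.py <<'E'
from h import *
T=lambda p:(np.array(p)+.5)/2.66-.5+[140,110]
S=lambda p:(np.array(p)+.5)/3.2-.5+[220,115]
B=[(52,-50,106),(52,50,106),(-52,50,124.5),(-52,-50,124.5),(42,42,108),(42,-42,108),(-42,-42,108),(-42,42,108),(202,50,114),(202,-50,114),(-202,50,132.5),(-202,-50,132.5)]
t=[(498,172),(405,186),(420,284),(516,270),(412,194),(494,181),(502,263),(422,275),(384,40),(476,28),(440,438),(540,422)]
s=[(350,330),(447,284),(386,190),(290,232),(438,277),(356,320),(310,245),(387,211),(553,423),(450,480),(307,76),(213,113)]
B=np.array(B)/1e3
def W(p,P): c,d=np.cos(p[2]),np.sin(p[2]); P=np.atleast_2d(P); return np.c_[p[0]+c*P[:,0]-d*P[:,1],p[1]+d*P[:,0]+c*P[:,1],P[:,2]]
f=lambda p:np.r_[(proj('top',W(p,B))-T(t)),(proj('scene',W(p,B))-S(s))]
r=least_squares(lambda p:f(p).ravel(),[.45,-.01,.15],loss='soft_l1')
print('B',r.x,np.degrees(r.x[2]));print(f(r.x).round(1).tolist())
r2=least_squares(lambda p:(f(p)-np.r_[np.tile(p[3:5],(12,1)),np.tile(p[5:7],(12,1))]).ravel(),np.r_[r.x,0,0,0,0],loss='soft_l1');print('with px offs',r2.x)
def tri(a,b):
    g=lambda P:np.r_[(proj('top',P)-T(a)).ravel(),(proj('scene',P)-S(b)).ravel()]
    q=least_squares(g,[.4,0,.1]);return q.x,g(q.x).round(1)
p=r.x
for n,a,b,z in[('A',(560,204),(265,278),.159),('B',(696,182),(114,348),.159),('knobtop',(40,331),(719,38),.137),('cyltop',(88,334),(693,112),.034)]:
    P,e=tri(a,b); u=unproj('top',T(a),z);v=unproj('scene',S(b),z)
    c,d=np.cos(p[2]),np.sin(p[2]); M=np.array([[c,d],[-d,c]])
    print(n,P.round(4),e,u.round(4),v.round(4),'inB',(M@(u[:2]-p[:2])).round(4),(M@(v[:2]-p[:2])).round(4))
for a,b in[((62,318),(688,63)),((58,358),(722,84))]:print(tri(a,b),unproj('scene',S(b),.09),unproj('top',T(a),.09))
# bystanders (full-frame px)
for n,(x,y),z in[('glue',(148,176),.12),('bowl',(475.5,179.5),.045),('glass',(483,224),.085),('gluebase',(163,181),0)]:print(n,unproj('top',(x,y),z))
E
python3 fit.py
```

```text
B [ 0.55007942 -0.00220036  0.13923665] 7.977672271859705
[[0.7, -0.9], [-0.7, -0.6], [-1.3, -0.4], [0.1, -0.9], [0.1, -0.6], [-0.1, -0.4], [1.7, -0.8], [0.8, -0.5], [-0.8, 0.6], [0.6, -0.3], [-0.6, -1.0], [0.2, -1.0], [-0.1, 0.2], [1.0, -0.7], [0.8, -1.4], [0.1, -0.5], [-0.6, -0.4], [-1.3, -1.1], [-1.8, 0.2], [-0.3, -0.9], [0.1, -2.9], [-1.0, -2.9], [0.2, -1.2], [0.1, -0.5]]
with px offs [ 5.57628309e-01 -2.63045984e-03  1.37664877e-01  1.72569612e-01
 -3.38176740e+00  7.17812850e-01  1.19275580e+00]
A [ 0.5638 -0.1016  0.1551] [-0. -0. -0.  0.] [ 0.5631 -0.1014  0.159 ] [ 0.5663 -0.1023  0.159 ] inB [-0.0009 -0.1   ] [ 0.0022 -0.1013]
B [ 0.5832 -0.2343  0.1565] [ 0.1  0.   0.1 -0. ] [ 0.5828 -0.2336  0.159 ] [ 0.5847 -0.2345  0.159 ] inB [ 0.0003 -0.2337] [ 0.0021 -0.2349]
knobtop [0.4485 0.407  0.1316] [ 0.5  0.2  0.7 -0.1] [0.4489 0.406  0.137 ] [0.4523 0.4006 0.137 ] inB [-0.0436  0.4183] [-0.0409  0.4125]
cyltop [0.451  0.4026 0.0279] [-0.3 -0.2 -0.4  0.1] [0.4503 0.3993 0.034 ] [0.4553 0.3999 0.034 ] inB [-0.0431  0.4114] [-0.038   0.4113]
(array([0.45810007, 0.38343187, 0.11886595]), array([ 3.4,  1.6,  4.3, -0.9])) [0.43501431 0.39030936 0.09      ] [0.4642227  0.40457336 0.09      ]
(array([0.42865661, 0.43958744, 0.03009206]), array([-2.6, -1.2, -3.2,  0.7])) [0.4719017  0.40643859 0.09      ] [0.42365006 0.40711276 0.09      ]
glue [0.60573817 0.43772993 0.12      ]
bowl [ 0.59728541 -0.47006306  0.045     ]
glass [ 0.4663638  -0.46673975  0.085     ]
gluebase [0.6144241 0.4473429 0.       ]
```

```bash
python3 - <<'E'
from h import *
a=cv2.imread('pics/scene0.png');b=cv2.imread('pics/top0.png')
crop(a,415,115,40,50,10,'w1',10);crop(b,145,210,40,50,10,'w2',10)
cv2.imwrite('pics/w.png',np.hstack([cv2.imread('pics/w1.png'),cv2.imread('pics/w2.png')]))
E
```

```text
(no output)
```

View pics/w.png

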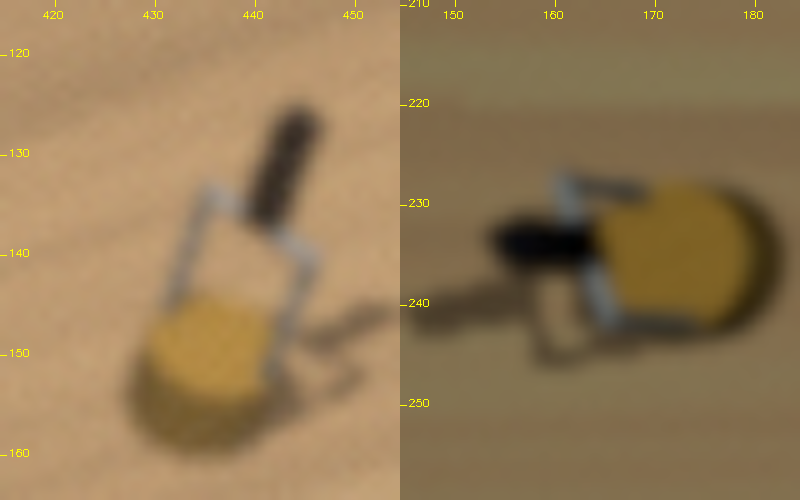

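```bash
cat >> h.py <<'E'
x=np.load('x.npy')
def ori(a): c,s=np.cos(a),np.sin(a); return R.from_matrix(np.array([[-s,c,0],[c,s,0],[0,0,-1]])).as_quat() if 0 else R.from_matrix(np.c_[[-s,c,0],[c,s,0],[0,0,-1]]).as_quat()
Q=ori(x[2])
def bw(X,Y,z):  # B mm -> TCP world, z = TCP height in m
    c,s=np.cos(x[2]),np.sin(x[2]); return np.array([x[0]+(c*X-s*Y)/1e3,x[1]+(s*X+c*Y)/1e3,z])
def st(tag=''): o=telemetry.observe(); print(tag,round(o['time_s'],2),o['ee_pos'].round(4),'F',o['wrist_force'].round(1),'gap',round(o['finger_gap'],3),'grip',round(o['grip_force'],1)); return o
E
sed -i 's/R.from_matrix(np.array.*else //' h.py
python3 - <<'E'
from h import *
for a in [(0,330,.165),(0,250,.165),(0,-150,.14),(0,-300,.14),(0,-41,.139),(-60,0,.122),(110,0,.122),(60,0,.14),(-110,0,.14),(0,-300,.2)]:
    j=kinematics.inverse_kinematics(bw(*a),Q); print(a,None if j is None else np.round(j,2))
w=x[7:9]; qw=ori(x[9])
eoat.move_gripper(.7,40)
ctrl.move_pose([*w,.20],qw); st()
ctrl.move_l([*w,.107],rate=.12); st('down')
eoat.move_gripper(0,40); st('grip')
ctrl.move_l([*w,.165],rate=.12); st('lift')
for n,c in(('scene',(380,100,120,100)),('top',(130,180,120,100))): crop(viewer.capture(n),*c,3.3,'g_'+n)
cv2.imwrite('pics/g.png',np.hstack([cv2.imread('pics/g_scene.png'),cv2.imread('pics/g_top.png')]))
E
```

```text
(0, 330, 0.165) [ 0.37  0.32  1.61 -0.    1.21  0.24]
(0, 250, 0.165) [ 0.24  0.26  1.69 -0.    1.19  0.1 ]
(0, -150, 0.14) [-0.46  0.33  1.65 -0.    1.16 -0.6 ]
(0, -300, 0.14) [-0.65  0.48  1.45 -0.    1.21 -0.79]
(0, -41, 0.139) [-0.29  0.26  1.74 -0.    1.14 -0.43]
(-60, 0, 0.122) [-0.26  0.15  1.92 -0.    1.07 -0.4 ]
(110, 0, 0.122) [-0.16  0.49  1.47 -0.    1.18 -0.3 ]
(60, 0, 0.14) [-0.18  0.37  1.6  -0.    1.17 -0.32]
(-110, 0, 0.14) [-0.31  0.01  2.03 -0.    1.1  -0.45]
(0, -300, 0.2) [-0.65  0.41  1.41 -0.    1.32 -0.79]
 1.67 [0.4499 0.4035 0.2002] F [ 0.6  0.3 -1.1] gap 0.701 grip 0.0
down 2.59 [0.4511 0.4033 0.1078] F [-0.1  0.   0.4] gap 0.702 grip 0.0
grip 3.4 [0.4508 0.4028 0.107 ] F [ 0.6 -0.6 -0.1] gap 0.132 grip 40.0
lift 4.03 [0.4501 0.4025 0.1642] F [-0.4  0.1 -4.8] gap 0.131 grip 40.0
```

View pics/g.png

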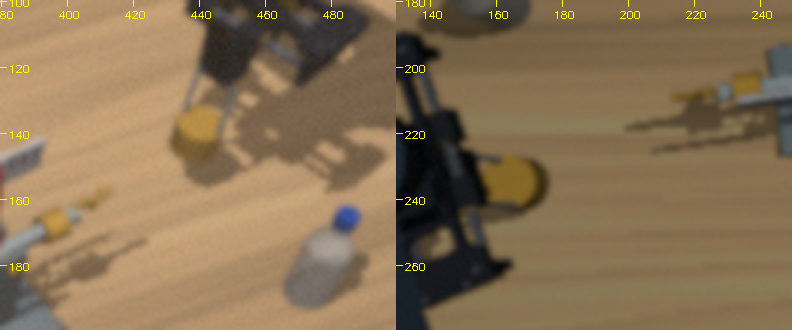

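```bash
python3 - <<'E'
from h import *
st()
for P in[(0,250,.115),(0,266,.127),(0,235,.129)]:print(P,proj('scene',bw(*P)),proj('top',bw(*P)))
for n,c in(('scene',(390,145,30,30)),('top',(205,190,30,30))): crop(viewer.capture(n),*c,13,'k_'+n,5)
cv2.imwrite('pics/k.png',np.hstack([cv2.imread('pics/k_scene.png'),cv2.imread('pics/k_top.png')]))
E
```

```text
4.13 [0.4498 0.4023 0.1635] F [-0.1 -1.2 -5.1] gap 0.132 grip 40.0
(0, 250, 0.115) [[408.28439817 160.40078905]] [[219.56885013 208.44833972]]
(0, 266, 0.127) [[413.47534438 155.6900174 ]] [[212.32149963 208.85894343]]
(0, 235, 0.129) [[405.01227274 159.27217994]] [[223.80406725 206.99253575]]
```

View pics/k.png

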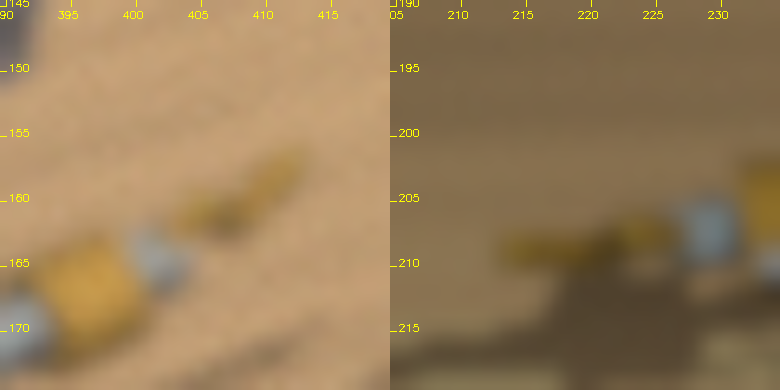

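```bash
python3 - <<'E'
from h import *
ctrl.move_l(bw(0,335,.166),Q,rate=.15)
ctrl.move_l(bw(0,250,.166),rate=.08); st('over')
# underside = TCP - .107 + .0875 ; expect rest at .106 -> TCP .1255 (hook down); contact while up ~.1375
g=ctrl.move_l(bw(0,250,.130),rate=.04,guard=6); st(f'down {g}')
z=telemetry.observe()['ee_pos'][2]
for i in range(16):
    f=np.mean([telemetry.observe()['wrist_force'] for _ in range(3)],0)
    if f[2]>4: break
    z-=.0007 if f[2]<-1 else .0004
    ctrl.move_l(bw(0,250,z),rate=.02); 
    o=st()
    if z<.118: break
E
```

```text
over 6.21 [0.5158 0.2457 0.166 ] F [ 0.2  0.3 -5.5] gap 0.129 grip 40.0
down False 7.26 [0.5161 0.2454 0.1303] F [ 0.  -0.  -4.2] gap 0.132 grip 40.0
 7.51 [0.5161 0.2453 0.1298] F [ 0.7 -0.  -4.1] gap 0.131 grip 40.0
 7.76 [0.5159 0.2453 0.1288] F [ 0.1  0.1 -4.7] gap 0.13 grip 40.0
 8.01 [0.5159 0.2453 0.1281] F [-0.4  0.3 -4.4] gap 0.132 grip 40.0
 8.26 [0.5159 0.2453 0.1274] F [ 0.2 -0.7 -5. ] gap 0.127 grip 40.0
 8.51 [0.5159 0.2453 0.1267] F [ 0.3  0.1 -4.3] gap 0.129 grip 40.0
 8.76 [0.516  0.2454 0.1262] F [-0.5  0.6 -4.3] gap 0.133 grip 40.0
 9.01 [0.5162 0.2453 0.1258] F [ 0.3 -0.2 -0.6] gap 0.132 grip 40.0
 9.26 [0.5163 0.2454 0.1255] F [-1.  -0.1  3.4] gap 0.134 grip 40.0
 9.51 [0.5164 0.2454 0.1254] F [-1.6 -0.5  5.4] gap 0.129 grip 40.0
```

```bash
python3 - <<'E'
from h import *
ctrl.wait(.3); st('tug')
z=telemetry.observe()['ee_pos'][2]
ctrl.move_l(bw(0,250,.1259),rate=.02); st('relax')
eoat.move_gripper(.6); st('open')
ctrl.move_l(bw(0,250,.2),rate=.12); st('up')
ctrl.wait(.3)
for n,c in(('scene',(350,110,115,95)),('top',(180,150,140,95))): crop(viewer.capture(n),*c,3.3,'h_'+n)
cv2.imwrite('pics/h.png',np.hstack([cv2.resize(cv2.imread(f'pics/h_{n}.png'),(400,300)) for n in('scene','top')]))
E
```

```text
tug 9.81 [0.5164 0.2454 0.1254] F [-1.4 -0.5  5. ] gap 0.131 grip 40.0
relax 10.06 [0.516  0.2453 0.1258] F [-0.3 -0.3 -0.1] gap 0.132 grip 40.0
open 10.81 [0.5159 0.2453 0.1259] F [0.7 0.7 0.1] gap 0.595 grip 0.0
up 11.57 [0.5155 0.2452 0.1994] F [ 0.4 -0.6 -0.8] gap 0.601 grip 0.0
```

View pics/h.png

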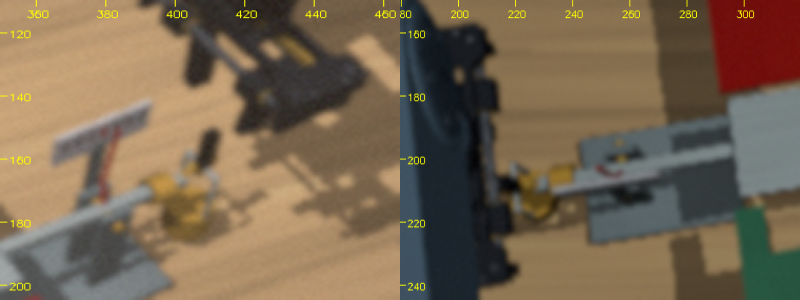

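```bash
cat >> h.py <<'E'
def feed(y0):
    ctrl.move_l(bw(0,y0,.20),Q,rate=.25); ctrl.move_l(bw(0,y0,.139),rate=.12); st('behind')
    ctrl.move_l(bw(0,-60,.139),rate=.09); ctrl.move_l(bw(0,-41.5,.139),rate=.05); st('on')
    ctrl.move_l(bw(0,-62,.139),rate=.08); ctrl.move_l(bw(0,-75,.20),rate=.2); st('off')
def look(name):
    ctrl.wait(1.2)
    for n,c in(('scene',(270,110,160,120)),('top',(220,130,160,120))): crop(viewer.capture(n),*c,2.5,name+n)
    cv2.imwrite(f'pics/{name}.png',np.hstack([cv2.imread(f'pics/{name}{n}.png') for n in('scene','top')]))
    st('look')
    for h in(.142,.1585): print(h,[(n,proj(n,bw(0,0,h)).round(1)) for n in('scene','top')])
E
python3 - <<'E'
from h import *
ctrl.move_l(bw(0,250,.25),rate=.2)
eoat.move_gripper(.23)
ctrl.move_pose(bw(0,-150,.25),Q); st()
feed(-152)
look('a')
E
```

```text
14.5 [ 0.5713 -0.1497  0.25  ] F [-0.   0.6 -0.6] gap 0.23 grip 0.0
behind 15.51 [ 0.5722 -0.1531  0.1401] F [1.2 0.9 0.2] gap 0.233 grip 0.0
on 17.2 [ 0.5561 -0.0429  0.139 ] F [-0.1 -0.8 -0.5] gap 0.229 grip 0.0
off 18.07 [ 0.5609 -0.0765  0.2001] F [-0.3  0.5 -1.3] gap 0.231 grip 0.0
look 19.37 [ 0.5608 -0.0766  0.2   ] F [0.  0.  0.6] gap 0.232 grip 0.0
0.142 [('scene', array([[335.5, 189.2]])), ('top', array([[311.9, 192.8]]))]
0.1585 [('scene', array([[335.6, 185.6]])), ('top', array([[311.7, 191.8]]))]
```

View pics/a.png

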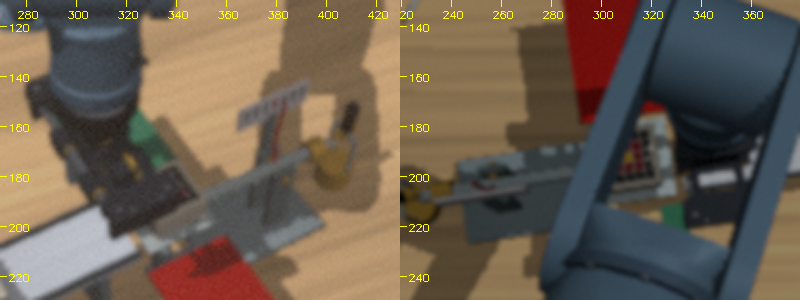

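```bash
python3 - <<'E'
from h import *
ctrl.move_l(bw(0,-200,.24),rate=.3); st()
im=viewer.capture('scene'); cv2.imwrite('pics/full_a.png',im)
crop(im,350,110,115,95,3.3,'h2')
a=cv2.imread('pics/h_scene.png');b=cv2.imread('pics/h2.png')
t=a[int(35*3.3):int(80*3.3),int(45*3.3):int(65*3.3)]
r=cv2.matchTemplate(b,t,cv2.TM_CCOEFF_NORMED);_,v,_,l=cv2.minMaxLoc(r)
print(v,'shift px',l[0]/3.3-45,l[1]/3.3-35)
o=cv2.imread('pics/scene0.png')
A=[cv2.resize(i[120:220,290:420],None,fx=3,fy=3,interpolation=cv2.INTER_CUBIC) for i in(o,im)]
cv2.imwrite('pics/a2.png',np.hstack(A))
E
```

```text
19.95 [ 0.5778 -0.2006  0.2396] F [ 0.1 -0.2 -0.1] gap 0.231 grip 0.0
0.8002745509147644 shift px -0.15151515151514872 -0.15151515151514872
```

View pics/a2.png

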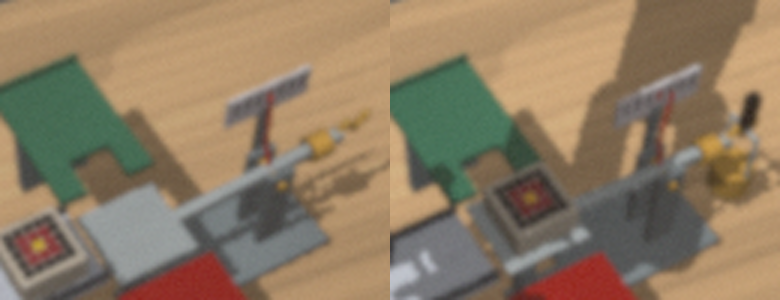

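```bash
cat >> h.py <<'E'
def loc(im,z):
    a=cv2.imread('pics/full_a.png'); t=a[176:197,325:349]  # blank at px 336.7,186.3
    r=cv2.matchTemplate(im,t,cv2.TM_CCOEFF_NORMED);out=[]
    for _ in range(2):
        _,v,_,l=cv2.minMaxLoc(r); P=unproj('scene',(l[0]+11.7,l[1]+10.3),z)[:2]-x[:2]; c,s=np.cos(x[2]),np.sin(x[2])
        out.append((round(v,2),l,((c*P[0]+s*P[1])*1e3).round(),((-s*P[0]+c*P[1])*1e3).round())); cv2.circle(r,l,12,-1,-1)
    return out
def hang(im):
    crop(im,350,110,115,95,3.3,'h2'); a=cv2.imread('pics/h_scene.png');b=cv2.imread('pics/h2.png')
    r=cv2.matchTemplate(b,a[115:264,148:214],cv2.TM_CCOEFF_NORMED);_,v,_,l=cv2.minMaxLoc(r); print('hang',round(v,2),l[0]/3.3-44.8,l[1]/3.3-34.8)
E
python3 - <<'E'
from h import *
eoat.move_gripper(0)
ctrl.move_l(bw(66,1,.23),rate=.3); ctrl.move_l(bw(62,1,.140),rate=.15); st('side')
ctrl.move_l(bw(-105.5,1,.140),rate=.09); st('pushed')
ctrl.move_l(bw(-95,1,.140),rate=.1);ctrl.move_l(bw(-80,-10,.24),rate=.25)
eoat.move_gripper(.23)
ctrl.move_l(bw(0,-240,.24),rate=.35); st()
im=viewer.capture('scene');cv2.imwrite('pics/full_b0.png',im); print(loc(im,.1565)); hang(im)
E
```

```text
side 22.07 [0.6124 0.0066 0.1409] F [-0.6 -0.6  0.7] gap 0.0 grip 0.0
pushed 24.07 [ 0.4461 -0.0159  0.14  ] F [ 1.8 -0.   1.4] gap 0.006 grip 1.1
 26.22 [ 0.583  -0.2391  0.2394] F [-0.3  0.3  0. ] gap 0.232 grip 0.0
[(0.66, (298, 139), np.float64(-149.0), np.float64(1.0)), (0.63, (393, 169), np.float64(73.0), np.float64(174.0))]
hang 0.99 0.048484848484854126 0.048484848484854126
```

```bash
python3 - <<'E'
from h import *
feed(-286)
ctrl.move_l(bw(0,-200,.24),rate=.3);ctrl.wait(1.2); st()
im=viewer.capture('scene');cv2.imwrite('pics/full_b.png',im); print('up',loc(im,.158),'down',loc(im,.140)); hang(im)
crop(im,270,115,160,120,5,'b')
print(proj('scene',bw(0,0,.14)),proj('scene',bw(0,0,.1585)))
E
```

```text
behind 27.32 [ 0.5905 -0.2855  0.1399] F [-0.9  0.8  0.1] gap 0.231 grip 0.0
on 30.49 [ 0.5561 -0.0427  0.139 ] F [-0.6 -0.6  0.3] gap 0.226 grip 0.0
off 31.36 [ 0.5608 -0.0764  0.1999] F [-0.4  0.2 -0.5] gap 0.229 grip 0.0
 33.14 [ 0.5781 -0.2004  0.24  ] F [ 0.4 -0.7 -0.2] gap 0.229 grip 0.0
up [(0.95, (325, 180), np.float64(14.0), np.float64(-5.0)), (0.7, (298, 138), np.float64(-152.0), np.float64(3.0))] down [(0.95, (325, 180), np.float64(4.0), np.float64(2.0)), (0.7, (298, 138), np.float64(-166.0), np.float64(10.0))]
hang 0.79 0.35151515151515866 -2.0727272727272705
[[335.45139666 189.58653843]] [[335.63014482 185.59071166]]
```

View pics/b.png

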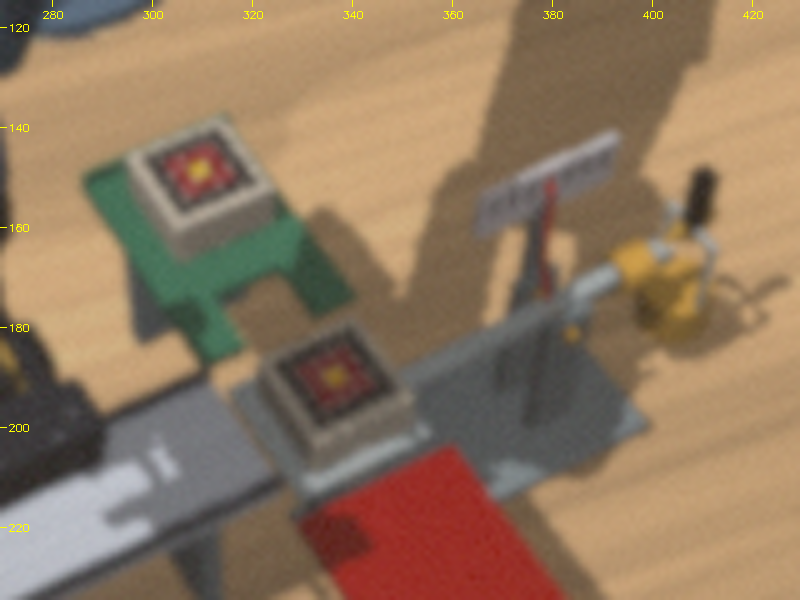

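```bash
python3 - <<'E'
from h import *
eoat.move_gripper(0)
ctrl.move_l(bw(-63,1,.235),rate=.3); print(ctrl.move_l(bw(-63,1,.122),rate=.12,guard=8)); st('side')
ctrl.move_l(bw(45,1,.122),rate=.06); st(); ctrl.move_l(bw(100,1,.122),rate=.08); st('pushed')
ctrl.move_l(bw(92,1,.122),rate=.1);ctrl.move_l(bw(92,1,.24),rate=.2)
ctrl.move_l(bw(0,-230,.28),rate=.35); ctrl.wait(1); st()
im=viewer.capture('scene');cv2.imwrite('pics/full_c.png',im); print('heavy',loc(im,.138),'light',loc(im,.1565)); hang(im)
crop(im,230,100,240,180,3.3,'c')
E
```

```text
False
side 35.59 [ 0.4885 -0.0103  0.1226] F [-0.4  0.3 -0.4] gap 0.005 grip 0.0
 37.54 [0.5948 0.0049 0.122 ] F [-3.7  0.4  3.1] gap 0.003 grip 2.6
pushed 38.38 [0.6494 0.0126 0.1218] F [-1.   0.3 -0.1] gap 0.005 grip 0.0
 41.24 [ 0.5822 -0.2301  0.28  ] F [0.4 0.  0.4] gap 0.002 grip 0.0
heavy [(0.76, (355, 223), np.float64(154.0), np.float64(1.0)), (0.7, (298, 138), np.float64(-168.0), np.float64(11.0))] light [(0.76, (355, 223), np.float64(161.0), np.float64(-6.0)), (0.7, (298, 138), np.float64(-153.0), np.float64(3.0))]
hang 0.85 0.35151515151515866 0.048484848484854126
```

View pics/c.png

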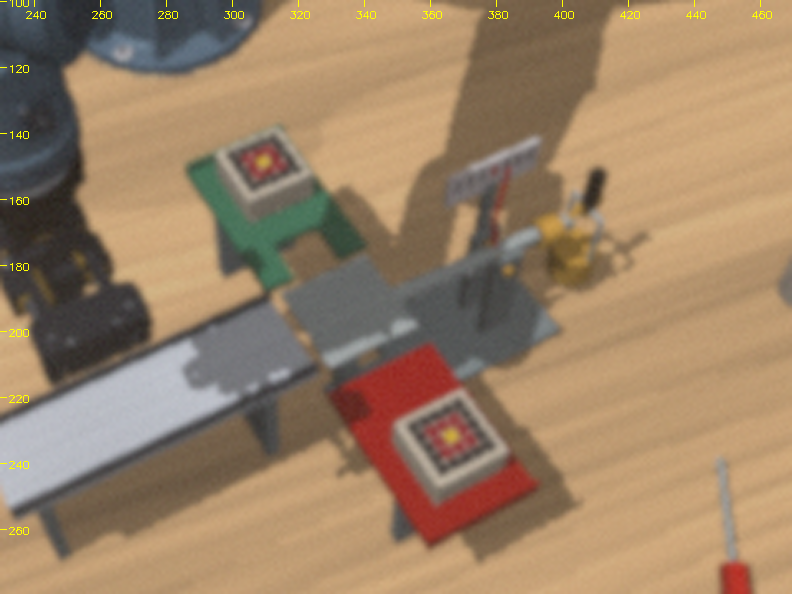

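The final picture shows blank A flat on the green tray at about (309,149) and blank B flat on the red tray at about (366,232). The weight still hangs at about (402,175), and the pointer shows the pan up.

```bash
python3 -c "
from h import *
print(job.sign_off())"
```

```text
the job is handed in; nothing more can be done
None
```

I handed the job in at about 41 s: the weight hangs on the hook after a 5 N tug, blank A stayed up and lies flat on the green tray, blank B sank and lies flat on the red tray, and I kept clear of the tea glass, glue bottle and bowl (not in the last picture).

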